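# Feel the lost motion of a hand-indexed rotary stage

## Robot

A 7-joint arm with a two-finger parallel gripper is mounted at the origin on a cart in front of the work surface, level with it; the furniture and walls round the work are solid. World frame = base frame: x ahead of the robot, y to its left, z up, the work surface at z = 0. Lengths are in m, angles in rad, forces in N, time in s.
With the tool pointing down it reaches from about 0.4 to 0.85 m from the base axis. Payload 10.4 kg.
Tool frame: the origin (TCP) lies at the very end of the fingers, on their centre line; the grasp point (between the pads) lies 19 mm behind it (grip_depth is the distance from the TCP to the grasp point, in m); z points along the fingers, x is the direction in which the jaws open and shut, and the axes are right-handed (so a half turn about z gives the same grasp; the last joint's range is limited). The gripper opens to 85 mm and grips with 20 to 120 N. Pads are 22 mm wide; open, the fingers measure 114 mm over their backs; the gripper's body (76 mm by 85 mm) begins 54 mm behind the grasp point. The pads swing forward as they close: fully open they stand 13 mm farther back than shut.
Start: joints at [1.227, 0.332, -0.065, 1.46, 0.022, 1.35, -0.088], TCP at [0.197, -0.593, 0.211] pointing down, gripper open.
Joint ranges: [-2.6, 2.6], [-0.5, 2.12], [-1.47, 1.34], [0.16, 2.42], [-1.27, 4.41], [0.06, 2.06], [-2.6, 2.6]. Speed limits (rad/s): [2.22, 2.22, 2.79, 2.79, 3.14, 3.14, 3.14].

## Interface

Orientations are given as [roll, pitch, yaw] about the fixed x, y, z axes, in that order (R = Rz(yaw) Ry(pitch) Rx(roll)).
In Python, from workcell import * gives the robot as it stands.
- The arm moves only by the tool step_arm, never from a script. Its argument "commands" is one flat list of numbers, 6 for each row, row after row: the shift along the world's x, y, z in m, then the turn, a rotation vector about the world's x, y, z in degrees. A call has 1 to 10 rows; each row shifts and turns the commanded pose from where the row before left it; what a row does not reach is not made up. A row lasts 1/12 s, in which the tool goes at most 41.7 mm and 7.16 degrees, less where a joint would pass 70% of its speed; a pose out of reach is approached as far as the arm can. A call with a gripper value outside its range is refused whole. "hand" is the finger opening in m, from 0 to 0.0854, set as the call begins (left out, the last holds). The fingers move at their own pace and stop on an object; "squeeze" is the grip in N (left out, the last holds). Time passes only in rows, so rows that do not move let the fingers close. It gives the time, the measured TCP pose, the force and the opening at its end, in the units of the state.
- read_state(): the state, without advancing time (a new reading comes with each control period).
- camera(name): name is "scene" or "side" or "wrist"; returns a dict with "img" (400x640x3 uint8, red, green, blue), "vertical_fov" (degrees; the focal length in pixels is half the picture's height over the tangent of half this angle, whatever the lens; pixels are square), "cx", "cy" (the principal point, pixels), "rvec" (rotation vector, rad) and "tvec" (3), from world to camera coordinates, as OpenCV has them. Camera axes: x right, y down, z forward; pixel columns grow to the right and rows downward; lengths in m; the calibration is good to about 2 mm. A picture is of the moment at which its call begins. There is no depth.
- finish_job(): hands the job in, once; it reports no verdict.
The state is a dict: "t": time; "joint_pos": joint angles; "qd": joint speeds; "effort": joint torques, N m; "tool_pos": TCP position; "eef_rot": TCP orientation; "wrist_force": force on the tool from outside, world axes, zero at the start; "ft_torque": the same for the moment, N m; "finger_gap": opening from 0.0 (shut) to 1.0 (fully open).
Only numpy, scipy, OpenCV 4.12 (cv2) and the standard library are available. Lean on these libraries where they do the work, as an engineer would, in place of code of your own. Each camera call takes 0.05 s, during which the arm holds its last target. There are 200 camera calls.

## Task

Check the free play of the rotary stage with the yellow crank grip: swing the crank clockwise (grip to the robot's left) until it meets resistance and would start to drag the round steel table, then back counterclockwise until it meets resistance on the other side, and finally let go with the crank resting in the middle of the free play you found. The steel table under the crank must never be dragged more than 15 degrees from where it stood, and the stage with the black grip must be left alone.

Things in the scene. Friction and masses are not known exactly. Their poses are not given: they have to be found in the camera images.
- yellow_knob (a point): Gripping point of the upright yellow round grip (20 mm diameter, 58 mm tall) at the end of the yellow stage's crank: 23 mm below its top, 35 mm above the arm, 90 mm from the crank's axis; it moves on a level circle. It spins on its own upright axis, so the hand need not turn. Grip lightly (5 to 10 N): a hard grip led off the true circle is resisted along the arm, which is not the stop.
- yellow_axis (a point): Point on the vertical axis of the yellow stage's table and crank, at the same height (100 mm) as the centre of the grip. The stage is bolted down: aluminium base 130 x 120 mm and 12 mm thick, grey housing, round steel table 100 mm in diameter with a graduated rim (top at 50 mm), and on it a flat crank arm (top of hub at 66 mm) which points roughly towards the robot.
- yellow_crank (a joint): Angle of the yellow crank relative to the steel table, rad, positive counterclockwise seen from above (grip towards the robot's right). Between two hidden stops the crank swings freely (under 0.5 N at the grip); the stops lie some 0.6 to 0.8 rad apart. Neither stop's value nor the middle is known beforehand and zero means nothing; at a stop the value stops changing and the table is dragged instead, if pushed with about 7 N at the grip.
- yellow_table (a joint): Angle of the yellow stage's steel table on its base, rad, positive counterclockwise seen from above, 0 at the start. Held by friction (about 0.6 N m).
- black_knob (a point): Centre of the black grip of a second stage, of the same build, which must not be moved.

How it is judged:
By the outcome, as a careful person would: the job done as asked, in the order asked, and still so for the second after the job is handed in, with the robot touching nothing.
It also fails if it takes over 43 s, if anything falls off the work surface, if the arm or the gripper's body presses on something with over 40 N, if the wrist force passes 120 N, or if a joint passes its speed limit or range.

## Working session

There is one attempt and no reset: what is moved stays moved. The work goes in short steps, Python scripts to look and compute and a tool call to move; the robot and the scene stay as the last step left them, time stands still between calls to the robot, and variables do not carry over. Pictures are saved under pics/ and viewed, about 8 in all and at most 12, crops included, and the job is handed in when it is done.

Besides the shell and the picture viewer there is one more tool, called after "Call:" as a command line: name --argument value ..., lists and objects as JSON in quotes. step_arm: Moves the arm, as the interface text tells. Its arguments: {"type":"object","properties":{"commands":{"type":"array","items":{"type":"number"}},"hand":{"type":"number"},"squeeze":{"type":"number"}},"required":["commands"]}

```bash
mkdir -p pics; cat > h.py <<'E'
from workcell import *
import numpy as np, cv2
def snap(n,f,crop=None,scale=1):
    c=camera(n); im=c["img"][:,:,::-1]
    np.savez("pics/"+f+".npz",img=c["img"],**{k:c[k] for k in("vertical_fov","cx","cy","rvec","tvec")})
    if crop: a,b,d,e=crop; im=im[b:e,a:d]
    if scale!=1: im=cv2.resize(im,None,fx=scale,fy=scale,interpolation=cv2.INTER_CUBIC)
    cv2.imwrite("pics/"+f+".png",im); return c
def cal(c):
    f=200/np.tan(np.radians(float(c["vertical_fov"]))/2)
    K=np.array([[f,0,float(c["cx"])],[0,f,float(c["cy"])],[0,0,1.]])
    return K,cv2.Rodrigues(np.array(c["rvec"],float))[0],np.array(c["tvec"],float).ravel()
def onplane(c,uv,z):
    K,R,t=cal(c); d=R.T@np.linalg.solve(K,[uv[0],uv[1],1]); o=-R.T@t
    return o+d*(z-o[2])/d[2]
def proj(c,p):
    K,R,t=cal(c); q=K@(R@np.array(p,float)+t); return q[:2]/q[2]
E
python3 - <<'E'
from h import *
a=snap("scene","s0");b=snap("side","d0")
print(read_state())
for c in(a,b): K,R,t=cal(c); print(K[0,0],-R.T@t)
E
```

```text
{'t': 0.1, 'joint_pos': array([ 1.22740431,  0.33280901, -0.06470986,  1.46081905,  0.02158446,
        1.34987183, -0.08850718]), 'qd': array([ 0.00044739,  0.00029253, -0.00054241, -0.00158201,  0.00041531,
        0.00127974, -0.0004877 ]), 'effort': array([ 1.22577421e-03, -6.26749063e+01,  4.91721381e-02, -3.92428386e+01,
        1.64189504e-02,  6.91162306e-03,  2.98880809e-05]), 'tool_pos': array([ 0.19697689, -0.59279513,  0.20991358]), 'eef_rot': array([ 3.14155882e+00,  1.21217937e-03, -1.24998719e+00]), 'wrist_force': array([-1.01980453, -0.24470165,  0.00999835]), 'ft_torque': array([ 0.01965984,  0.03620714, -0.01076938]), 'finger_gap': 0.9988633444098579}
515.2574294058097 [0.18455169 0.48404584 0.64790996]
469.8586222012532 [0.40390219 0.60551296 0.4838963 ]
```

View pics/s0.png

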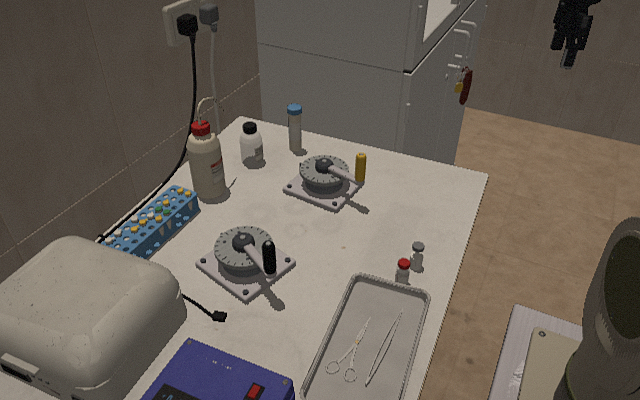

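View pics/d0.png

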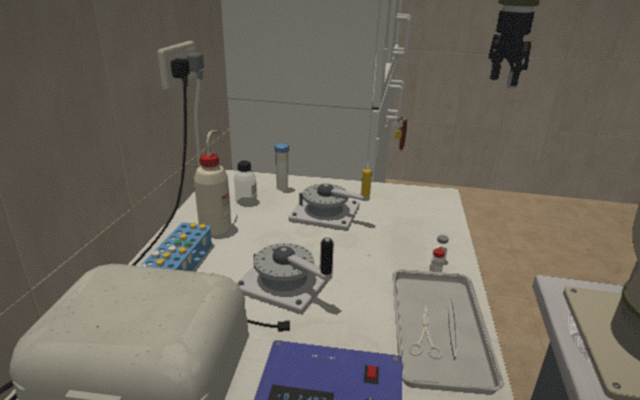

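Both pictures show the yellow stage at the far side: hub top about (324,163) in scene and (326,188) in side, grip about (361,167) and (366,183). The black stage is nearer, with its grip at (268,257) in scene.

```bash
cat >> h.py <<'E'
def ymask(im,lo=(18,120,70),hi=(32,255,255)):
    return cv2.inRange(cv2.cvtColor(im,cv2.COLOR_RGB2HSV),lo,hi)
def tri(c1,u1,c2,u2):
    P=[(lambda K,R,t:K@np.c_[R,t])(*cal(c)) for c in(c1,c2)]
    X=cv2.triangulatePoints(P[0],P[1],np.array(u1,float),np.array(u2,float)).ravel(); return X[:3]/X[3]
E
python3 - <<'E'
from h import *
a=np.load("pics/s0.npz");b=np.load("pics/d0.npz")
us=[]
for c,box in((a,(345,140,375,195)),(b,(355,160,380,205))):
    x0,y0,x1,y1=box; m=ymask(c["img"])[y0:y1,x0:x1]; ys,xs=np.nonzero(m)
    print(len(xs),xs.min()+x0,xs.max()+x0,ys.min()+y0,ys.max()+y0)
    us.append((xs.mean()+x0,ys.mean()+y0))
print(us,"grip",tri(a,us[0],b,us[1]))
for u,c in zip(us,(a,b)): print(onplane(c,u,.094))
print("hub",onplane(a,(324,161),.066),onplane(b,(326,186),.066),tri(a,(324,161),b,(326,186)))
print("black",onplane(a,(268,257),.1),onplane(b,(327,257),.1),"bhub",onplane(a,(242,234),.066))
E
```

```text
255 355 365 153 181
215 362 371 169 196
[(np.float64(360.0470588235294), np.float64(166.95294117647057)), (np.float64(365.95813953488374), np.float64(182.13953488372093))] grip [ 0.47535954 -0.2702388   0.09446139]
[ 0.47506262 -0.27023902  0.094     ]
[ 0.47594348 -0.27242341  0.094     ]
hub [ 0.56276391 -0.29431554  0.066     ] [ 0.56204072 -0.29381521  0.066     ] [ 0.56216289 -0.29338126  0.06646422]
black [0.50056936 0.02115081 0.1       ] [0.50054601 0.02728739 0.1       ] bhub [ 0.58750273 -0.03434522  0.066     ]
```

```bash
python3 - <<'E'
from h import *
c=snap("wrist","w0"); K,R,t=cal(c); s=read_state()
print(K, -R.T@t - s["tool_pos"], R)
E
```

```text
[[287.75403536   0.         318.2148178 ]
 [  0.         287.75403536 197.70468377]
 [  0.           0.           1.        ]] [0.06478707 0.02260647 0.16306757] [[ 3.15602081e-01 -9.48891627e-01 -8.46247854e-05]
 [-9.13717741e-01 -3.03927274e-01  2.69718561e-01]
 [-2.55959404e-01 -8.50464161e-02 -9.62939194e-01]]
```

Call:
step_arm --commands '[0.025,0.029,0,0,0,-2,0.025,0.029,0,0,0,-2,0.025,0.029,0,0,0,-2,0.025,0.029,0,0,0,-2,0.025,0.029,0,0,0,-2,0.025,0.029,0,0,0,-2,0.025,0.029,0,0,0,-2,0.025,0.029,0,0,0,-2,0.025,0.029,0,0,0,-2,0.0,0.0,0,0,0,0]' --hand 0.06 --squeeze 7

```text
t: 0.98
tool_pos: [0.4275, -0.3247, 0.2107]
eef_rot: [-3.139, 0.002, -1.556]
wrist_force: [0.5, 1.3, -0.4]
finger_gap: 0.709
```

```bash
python3 - <<'E'
from h import *
c=snap("wrist","w1"); s=read_state(); print(s["tool_pos"],s["eef_rot"],s["wrist_force"])
print("pred knob top",proj(c,(.4755,-.2705,.123)),"hub",proj(c,(.5624,-.294,.066)))
E
```

```text
[ 0.42496023 -0.3281058   0.21060043] [-3.14078591e+00  1.08057673e-03 -1.55707236e+00] [-1.18256569 -0.5017608  -0.39168289]
pred knob top [257.29846576 140.97358236] hub [289.92736517  45.68518606]
```

View pics/w1.png

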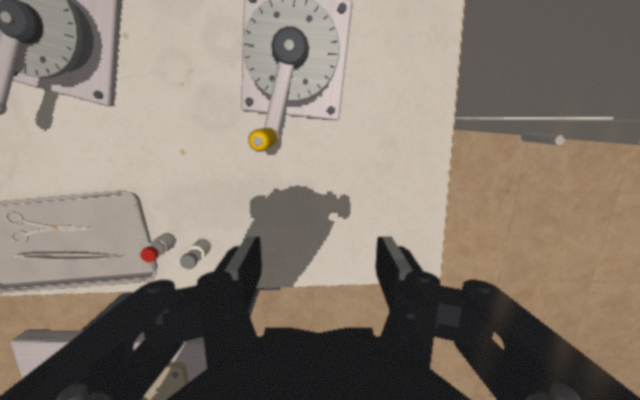

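The knob top is at (257,141) and the hub at (289,45), which agrees with the triangulated positions. Next I move over the grip and descend.

Call:
step_arm --commands '[0.025,0.029,0,0,0,0,0.0255,0.0285,0,0,0,0,0,0,-0.03,0,0,0,0,0,-0.03,0,0,0,0,0,-0.03,0,0,0,0,0,-0.03,0,0,0,0,0,-0.0095,0,0,0,0,0,0,0,0,0]'

```text
t: 1.7
tool_pos: [0.4705, -0.2745, 0.0787]
eef_rot: [3.137, 0.002, -1.565]
wrist_force: [0.5, -0.0, 0.9]
finger_gap: 0.705
```

```bash
python3 - <<'E'
from h import *
c=snap("wrist","w2"); s=read_state(); print(s["tool_pos"],s["eef_rot"],s["wrist_force"],s["finger_gap"])
print("pred knob top",proj(c,(.4755,-.2705,.123)))
E
```

```text
[ 0.47192434 -0.27499677  0.08092076] [ 3.14009392e+00  7.37910117e-04 -1.56476644e+00] [ 0.44375857 -0.32635374  1.307139  ] 0.7073761870627321
pred knob top [311.71033442 261.32455409]
```

View pics/w2.png

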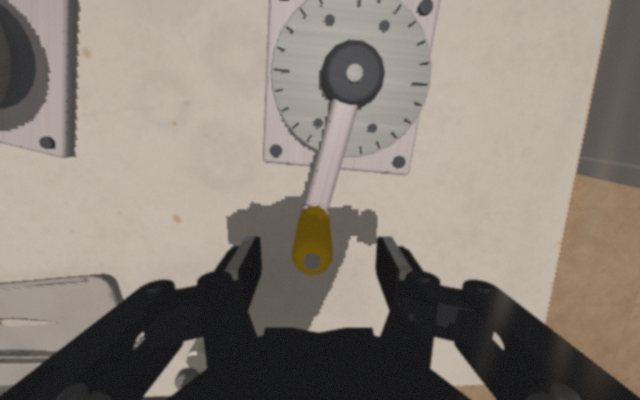

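The knob top is at (312,261), as predicted, between the fingers and about 4 mm off centre. I correct that and close lightly.

Call:
step_arm --commands '[0.0035,0.0045,0,0,0,0,0,0,0,0,0,0]'

```text
t: 1.92
tool_pos: [0.478, -0.2699, 0.0833]
eef_rot: [-3.138, -0.001, -1.564]
wrist_force: [0.2, 0.4, 0.7]
finger_gap: 0.704
```

Call:
step_arm --commands '[0,0,0,0,0,0,0,0,0,0,0,0,0,0,0,0,0,0,0,0,0,0,0,0,0,0,0,0,0,0,0,0,0,0,0,0]' --hand 0.012 --squeeze 7

```text
t: 2.42
tool_pos: [0.4763, -0.2704, 0.0816]
eef_rot: [-3.141, -0.001, -1.564]
wrist_force: [-0.8, -0.3, 6.0]
finger_gap: 0.224
```

```bash
cat >> h.py <<'E'
A=np.array([.5627,-.2938])
def st():
    s=read_state(); d=s["tool_pos"][:2]-A; th=np.arctan2(d[1],d[0]); f=s["wrist_force"]
    r=d/np.linalg.norm(d)
    print("t%.2f"%s["t"],"pos",s["tool_pos"].round(4),"th",round(np.degrees(th)%360,2),"R",np.linalg.norm(d).round(4),
      "F",f.round(2),"Ft(ccw+) %.2f Fr %.2f"%(-r[1]*f[0]+r[0]*f[1],r@f[:2]),"gap",round(s["finger_gap"],3)); return s
E
python3 -c "from h import *; st()"
```

```text
t2.42 pos [ 0.4763 -0.2704  0.0816] th 164.83 R 0.0895 F [-0.8  -0.3   6.03] Ft(ccw+) 0.50 Fr 0.69 gap 0.224
```

```bash
python3 - <<'E'
from h import *
for th in range(205,116,-2):
    a,b=np.radians([th,th-2]); print(th,(1000*.09*np.array([np.cos(b)-np.cos(a),np.sin(b)-np.sin(a)])).round(1),end="; ")
E
```

```text
205 [-1.3  2.9]; 203 [-1.2  2.9]; 201 [-1.1  3. ]; 199 [-1.  3.]; 197 [-0.9  3. ]; 195 [-0.8  3. ]; 193 [-0.7  3.1]; 191 [-0.5  3.1]; 189 [-0.4  3.1]; 187 [-0.3  3.1]; 185 [-0.2  3.1]; 183 [-0.1  3.1]; 181 [0.  3.1]; 179 [0.1 3.1]; 177 [0.2 3.1]; 175 [0.3 3.1]; 173 [0.4 3.1]; 171 [0.5 3.1]; 169 [0.7 3.1]; 167 [0.8 3. ]; 165 [0.9 3. ]; 163 [1. 3.]; 161 [1.1 3. ]; 159 [1.2 2.9]; 157 [1.3 2.9]; 155 [1.4 2.8]; 153 [1.5 2.8]; 151 [1.6 2.7]; 149 [1.7 2.7]; 147 [1.8 2.6]; 145 [1.8 2.5]; 143 [1.9 2.5]; 141 [2.  2.4]; 139 [2.1 2.3]; 137 [2.2 2.3]; 135 [2.3 2.2]; 133 [2.3 2.1]; 131 [2.4 2. ]; 129 [2.5 1.9]; 127 [2.5 1.8]; 125 [2.6 1.8]; 123 [2.7 1.7]; 121 [2.7 1.6]; 119 [2.8 1.5]; 117 [2.8 1.4];
```

Call:
step_arm --commands '[0.0009,0.003,0,0,0,0,0.001,0.003,0,0,0,0,0.0011,0.0029,0,0,0,0,0,0,0,0,0,0]'

```text
t: 2.75
tool_pos: [0.4795, -0.2607, 0.0816]
eef_rot: [-3.141, -0.0, -1.564]
wrist_force: [-1.5, 1.5, 6.1]
finger_gap: 0.22
```

```bash
python3 -c "from h import *; st()"
```

```text
t2.75 pos [ 0.4795 -0.2607  0.0816] th 158.3 R 0.0895 F [-1.51  1.53  6.12] Ft(ccw+) -0.87 Fr 1.97 gap 0.22
```

Call:
step_arm --commands '[0.0012,0.0029,0,0,0,0,0.0013,0.0029,0,0,0,0,0.0014,0.0028,0,0,0,0,0,0,0,0,0,0]'

```text
t: 3.08
tool_pos: [0.4835, -0.252, 0.0816]
eef_rot: [-3.141, -0.0, -1.563]
wrist_force: [-0.6, 1.7, 5.5]
finger_gap: 0.217
```

```bash
python3 -c "from h import *; st()"
```

```text
t3.08 pos [ 0.4835 -0.252   0.0816] th 152.19 R 0.0895 F [-0.61  1.7   5.46] Ft(ccw+) -1.22 Fr 1.34 gap 0.217
```

Call:
step_arm --commands '[0.0015,0.0028,0,0,0,0,0.0016,0.0027,0,0,0,0,0,0,0,0,0,0]'

```text
t: 3.33
tool_pos: [0.4867, -0.2465, 0.0816]
eef_rot: [-3.141, -0.0, -1.563]
wrist_force: [-2.5, 0.3, 5.8]
finger_gap: 0.221
```

```bash
python3 -c "from h import *; st()"
```

```text
t3.33 pos [ 0.4867 -0.2465  0.0816] th 148.14 R 0.0895 F [-2.51  0.31  5.79] Ft(ccw+) 1.06 Fr 2.29 gap 0.221
```

Call:
step_arm --commands '[0.0017,0.0027,0,0,0,0,0.0018,0.0026,0,0,0,0,0,0,0,0,0,0]'

```text
t: 3.58
tool_pos: [0.4892, -0.2426, 0.0816]
eef_rot: [3.141, -0.001, -1.565]
wrist_force: [-4.3, -1.5, 7.0]
finger_gap: 0.223
```

```bash
python3 -c "from h import *; st()"
```

```text
t3.58 pos [ 0.4892 -0.2426  0.0816] th 145.14 R 0.0895 F [-4.31 -1.53  6.95] Ft(ccw+) 3.72 Fr 2.66 gap 0.223
```

Call:
step_arm --commands '[0.0009,0.0013,0,0,0,0,0,0,0,0,0,0]'

```text
t: 3.75
tool_pos: [0.4898, -0.2419, 0.0816]
eef_rot: [3.141, -0.002, -1.565]
wrist_force: [-5.8, -3.3, 7.5]
finger_gap: 0.216
```

```bash
python3 -c "from h import *; st()"
```

```text
t3.75 pos [ 0.4898 -0.2419  0.0816] th 144.58 R 0.0895 F [-5.78 -3.28  7.45] Ft(ccw+) 6.02 Fr 2.81 gap 0.216
```

Call:
step_arm --commands '[0.0009,0.0013,0,0,0,0,0,0,0,0,0,0]'

```text
t: 3.92
tool_pos: [0.4905, -0.2408, 0.0816]
eef_rot: [3.14, -0.002, -1.566]
wrist_force: [-5.3, -3.3, 7.4]
finger_gap: 0.218
```

```bash
python3 -c "from h import *; st()"
```

```text
t3.92 pos [ 0.4905 -0.2408  0.0816] th 143.71 R 0.0895 F [-5.34 -3.27  7.43] Ft(ccw+) 5.80 Fr 2.37 gap 0.218
```

```bash
python3 -c "
from h import *
snap('wrist','wA'); snap('scene','sA'); st()"
```

```text
t4.02 pos [ 0.4905 -0.2408  0.0816] th 143.71 R 0.0895 F [-5.39 -3.52  7.8 ] Ft(ccw+) 6.03 Fr 2.26 gap 0.224
```

Call:
step_arm --commands '[-0.0036,-0.0051,0,0,0,0,-0.0033,-0.0054,0,0,0,0,-0.0029,-0.0056,0,0,0,0,-0.0025,-0.0058,0,0,0,0,-0.0021,-0.006,0,0,0,0,-0.0017,-0.006,0,0,0,0,-0.0012,-0.0062,0,0,0,0,0,0,0,0,0,0]'

```text
t: 4.68
tool_pos: [0.4741, -0.2809, 0.0816]
eef_rot: [-3.141, -0.001, -1.566]
wrist_force: [0.2, 0.2, 4.8]
finger_gap: 0.22
```

```bash
python3 -c "from h import *; st()"
```

```text
t4.68 pos [ 0.4741 -0.2809  0.0816] th 171.75 R 0.0896 F [0.15 0.21 4.79] Ft(ccw+) -0.23 Fr -0.12 gap 0.22
```

Free again at 171.7°. I continue to about 175°, then in smaller steps.

Call:
step_arm --commands '[-0.0004,-0.0031,0,0,0,0,-0.0003,-0.0031,0,0,0,0,0,0,0,0,0,0]'

```text
t: 4.93
tool_pos: [0.4735, -0.2861, 0.0816]
eef_rot: [-3.141, -0.001, -1.565]
wrist_force: [-1.7, -0.3, 5.9]
finger_gap: 0.219
```

```bash
python3 -c "from h import *; st()"
```

```text
t4.93 pos [ 0.4735 -0.2861  0.0816] th 175.08 R 0.0895 F [-1.71 -0.33  5.9 ] Ft(ccw+) 0.48 Fr 1.68 gap 0.219
```

Call:
step_arm --commands '[-0.0002,-0.0031,0,0,0,0,0,0,0,0,0,0]'

```text
t: 5.1
tool_pos: [0.4733, -0.2891, 0.0816]
eef_rot: [-3.141, -0.001, -1.565]
wrist_force: [-1.6, -1.2, 5.4]
finger_gap: 0.223
```

```bash
python3 -c "from h import *; st()"
```

```text
t5.10 pos [ 0.4733 -0.2891  0.0816] th 176.98 R 0.0895 F [-1.55 -1.22  5.42] Ft(ccw+) 1.30 Fr 1.49 gap 0.223
```

Call:
step_arm --commands '[-0.0001,-0.0031,0,0,0,0,0,0,0,0,0,0]'

```text
t: 5.27
tool_pos: [0.4732, -0.2922, 0.0816]
eef_rot: [-3.141, -0.001, -1.565]
wrist_force: [-1.3, 0.7, 6.1]
finger_gap: 0.224
```

```bash
python3 -c "from h import *; st()"
```

```text
t5.27 pos [ 0.4732 -0.2922  0.0816] th 178.98 R 0.0895 F [-1.26  0.69  6.1 ] Ft(ccw+) -0.66 Fr 1.27 gap 0.224
```

Call:
step_arm --commands '[0,-0.0031,0,0,0,0,0,0,0,0,0,0]'

```text
t: 5.43
tool_pos: [0.4732, -0.2953, 0.0816]
eef_rot: [-3.141, -0.001, -1.565]
wrist_force: [-2.1, -0.8, 7.2]
finger_gap: 0.22
```

```bash
python3 -c "from h import *; st()"
```

```text
t5.43 pos [ 0.4732 -0.2953  0.0816] th 180.98 R 0.0895 F [-2.12 -0.81  7.16] Ft(ccw+) 0.77 Fr 2.14 gap 0.22
```

Call:
step_arm --commands '[0.0001,-0.0031,0,0,0,0,0,0,0,0,0,0]'

```text
t: 5.6
tool_pos: [0.4733, -0.2985, 0.0816]
eef_rot: [-3.141, -0.001, -1.565]
wrist_force: [-1.3, -0.7, 6.4]
finger_gap: 0.217
```

```bash
python3 -c "from h import *; st()"
```

```text
t5.60 pos [ 0.4733 -0.2985  0.0816] th 182.98 R 0.0895 F [-1.29 -0.67  6.44] Ft(ccw+) 0.60 Fr 1.33 gap 0.217
```

Call:
step_arm --commands '[0.0002,-0.0031,0,0,0,0,0,0,0,0,0,0]'

```text
t: 5.77
tool_pos: [0.4735, -0.3007, 0.0815]
eef_rot: [3.141, 0.0, -1.564]
wrist_force: [-3.1, 1.5, 8.2]
finger_gap: 0.221
```

```bash
python3 -c "from h import *; st()"
```

```text
t5.77 pos [ 0.4735 -0.3007  0.0815] th 184.44 R 0.0895 F [-3.06  1.54  8.21] Ft(ccw+) -1.77 Fr 2.93 gap 0.221
```

Call:
step_arm --commands '[0.0001,-0.0016,0,0,0,0,0,0,0,0,0,0]'

```text
t: 5.93
tool_pos: [0.4735, -0.3014, 0.0815]
eef_rot: [3.141, 0.001, -1.563]
wrist_force: [-3.6, 4.8, 9.8]
finger_gap: 0.219
```

```bash
python3 -c "from h import *; st()"
```

```text
t5.93 pos [ 0.4735 -0.3014  0.0815] th 184.86 R 0.0895 F [-3.57  4.85  9.78] Ft(ccw+) -5.13 Fr 3.15 gap 0.219
```

Call:
step_arm --commands '[0.0002,-0.0016,0,0,0,0,0,0,0,0,0,0]'

```text
t: 6.1
tool_pos: [0.4736, -0.3027, 0.0815]
eef_rot: [3.141, 0.002, -1.563]
wrist_force: [-4.0, 5.2, 10.5]
finger_gap: 0.221
```

```bash
python3 -c "from h import *; st()"
```

```text
t6.10 pos [ 0.4736 -0.3027  0.0815] th 185.73 R 0.0895 F [-4.02  5.15 10.54] Ft(ccw+) -5.53 Fr 3.48 gap 0.221
```

Call:
step_arm --commands '[0.0002,-0.0016,0,0,0,0,0,0,0,0,0,0]'

```text
t: 6.27
tool_pos: [0.4738, -0.3043, 0.0815]
eef_rot: [3.141, 0.002, -1.563]
wrist_force: [-4.7, 5.2, 10.7]
finger_gap: 0.221
```

```bash
python3 -c "
from h import *; st(); snap('wrist','wB'); snap('scene','sB')"
```

```text
t6.27 pos [ 0.4738 -0.3043  0.0815] th 186.76 R 0.0895 F [-4.74  5.25 10.69] Ft(ccw+) -5.77 Fr 4.09 gap 0.221
```

Call:
step_arm --commands '[-0.0007,0.0062,0,0,0,0,-0.0002,0.0063,0,0,0,0,0.0002,0.0063,0,0,0,0,0.0007,0.0062,0,0,0,0,0.0011,0.0062,0,0,0,0,0.0006,0.0028,0,0,0,0,0,0,0,0,0,0,0,0,0,0,0,0]'

```text
t: 7.03
tool_pos: [0.476, -0.2713, 0.0816]
eef_rot: [-3.141, -0.0, -1.563]
wrist_force: [-0.6, 0.4, 6.0]
finger_gap: 0.224
```

```bash
python3 - <<'E'
from h import *; st(); snap('wrist','wM')
ims=[]
for n in("wA","wB","wM"):
    c=np.load(f"pics/{n}.npz"); m=ymask(c["img"]); k,l,s,ce=cv2.connectedComponentsWithStats(m); i=1+s[1:,4].argmax()
    print(n,s[i],ce[i].round(2),"hub px",proj(c,(*A,.066)).round(1))
    ims.append(c["img"][0:340,150:500,::-1])
cv2.imwrite("pics/cmp.png",cv2.resize(np.hstack(ims[:2]),None,fx=1.14,fy=1.14))
E
```

```text
t7.03 pos [ 0.476  -0.2713  0.0816] th 165.47 R 0.0895 F [-0.6   0.36  6.04] Ft(ccw+) -0.20 Fr 0.67 gap 0.224
wA [ 300  213   38   69 1915] [318.49 246.5 ] hub px [409.6 110.9]
wB [ 299  213   39   69 1908] [317.72 246.27] hub px [303.  80.]
wM [ 299  214   39   68 1903] [318.27 246.1 ] hub px [359.7  84.6]
```

View pics/cmp.png

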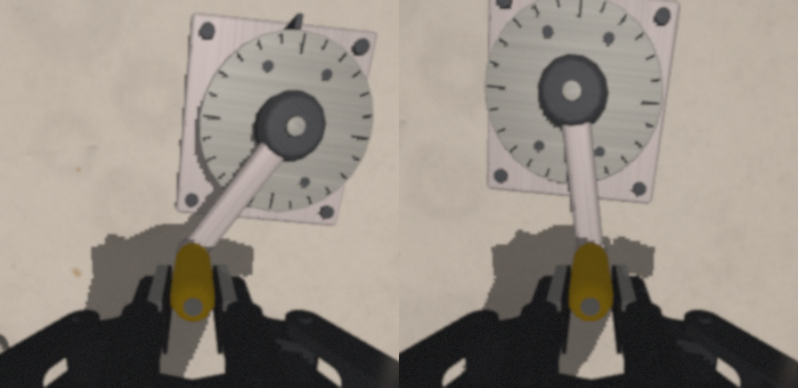

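The left (A) and right (B) crops show the knob in the same place in the hand (within 0.4 px), so the tool angle gives the crank angle. The crank is 0.7° short of the middle at 166.2°, so I correct that and release.

Call:
step_arm --commands '[-0.0003,-0.0011,0,0,0,0,0,0,0,0,0,0,0,0,0,0,0,0]'

```text
t: 7.33
tool_pos: [0.4756, -0.2728, 0.0816]
eef_rot: [-3.141, -0.0, -1.564]
wrist_force: [-0.9, 0.0, 6.2]
finger_gap: 0.225
```

```bash
python3 -c "from h import *; st(); snap('scene','sM')"
```

```text
t7.33 pos [ 0.4756 -0.2728  0.0816] th 166.46 R 0.0896 F [-0.95  0.01  6.19] Ft(ccw+) 0.21 Fr 0.92 gap 0.225
```

Call:
step_arm --commands '[0,0,0,0,0,0,0,0,0,0,0,0,0,0,0,0,0,0,0,0,0,0,0,0,0,0,0,0,0,0]' --hand 0.06

```text
t: 7.8
tool_pos: [0.4752, -0.2728, 0.0809]
eef_rot: [3.141, 0.0, -1.564]
wrist_force: [-0.3, 1.1, 0.3]
finger_gap: 0.704
```

```bash
python3 - <<'E'
from h import *; st(); snap('wrist','wR'); snap('scene','sR')
for n in("s0","sA","sB","sM","sR"):
    c=np.load(f"pics/{n}.npz"); m=ymask(c["img"])[135:200,300:420]; ys,xs=np.nonzero(m); 
    print(n,len(xs),xs.mean()+300,ys.mean()+135)
c=np.load("pics/wR.npz"); m=ymask(c["img"]); k,l,s,ce=cv2.connectedComponentsWithStats(m); i=1+s[1:,4].argmax(); print(s[i],ce[i])
E
```

```text
t7.80 pos [ 0.4752 -0.2728  0.0809] th 166.5 R 0.09 F [-0.33  1.14  0.34] Ft(ccw+) -1.03 Fr 0.58 gap 0.704
s0 255 360.0470588235294 166.95294117647057
sA 148 347.1081081081081 178.48648648648648
sB 139 368.0071942446043 164.29496402877697
sM 142 360.9225352112676 171.6549295774648
sR 174 361.7298850574713 168.78735632183907
[ 299  213   39   69 1923] [318.19032761 245.83775351]
```

Released without moving the knob (318.2, 245.8 px, unchanged). Now I retreat straight up and check.

Call:
step_arm --commands '[0,0,0.02,0,0,0,0,0,0.03,0,0,0,0,0,0.03,0,0,0,0,0,0.03,0,0,0,-0.02,-0.02,0.02,0,0,0,-0.025,-0.025,0,0,0,0,-0.025,-0.025,0,0,0,0,0,0,0,0,0,0,0,0,0,0,0,0]'

```text
t: 8.65
tool_pos: [0.4037, -0.3446, 0.2112]
eef_rot: [3.141, -0.001, -1.568]
wrist_force: [0.5, 1.0, 0.0]
finger_gap: 0.703
```

```bash
python3 - <<'E'
from h import *; st(); a=snap('scene','s1');b=snap('side','d1');w=snap('wrist','wF')
us=[]
for c,box in((a,(335,140,385,195)),(b,(345,150,390,205))):
    x0,y0,x1,y1=box; m=ymask(c["img"])[y0:y1,x0:x1]; ys,xs=np.nonzero(m); us.append((xs.mean()+x0,ys.mean()+y0))
g=tri(a,us[0],b,us[1]); print(us,g,np.degrees(np.arctan2(*(g[:2]-A)[::-1]))%360)
# table rotation: unwrap table-rim band to a flat polar strip, compare by 1-D correlation
def strip(c):
    th=np.radians(np.arange(0,360,.25)); r=np.arange(.039,.0495,.0005); T,R_=np.meshgrid(th,r)
    P=np.c_[A[0]+(R_*np.cos(T)).ravel(),A[1]+(R_*np.sin(T)).ravel(),np.full(T.size,.05)]
    K,R,t=cal(c); q=cv2.projectPoints(P,cv2.Rodrigues(R)[0],t,K,None)[0].reshape(*T.shape,2).astype(np.float32)
    g=cv2.remap(cv2.cvtColor(c["img"],cv2.COLOR_RGB2GRAY),q[...,0],q[...,1],cv2.INTER_LINEAR).mean(0)
    return g-cv2.blur(g[None],(61,1))[0]
L=lambda n:strip(np.load(f"pics/{n}.npz"))
S={n:L(n) for n in("w2","wA","wB","wM","wR","wF")}
k=slice(-400,-100) # 260..335 deg
for lo,hi in((200,330),(0,130)):
    for n in S:
        i=slice(lo*4,hi*4); sc=[np.corrcoef(S["wR"][i],np.roll(S[n],d)[i])[0,1] for d in range(-28,29)]
        j=int(np.argmax(sc)); print(n,"rot rel wR deg(ccw+)",-(j-28)*.25,round(sc[j],2))
cv2.imwrite("pics/wFc.png",w["img"][:,:,::-1])
E
```

```text
t8.65 pos [ 0.4037 -0.3446  0.2112] th 197.73 R 0.1669 F [0.51 0.96 0.04] Ft(ccw+) -0.76 Fr -0.78 gap 0.703
[(np.float64(360.58039215686273), np.float64(166.73333333333335)), (np.float64(366.2372093023256), np.float64(181.9906976744186))] [ 0.47493898 -0.27184562  0.09412867] 165.95507982034295
w2 rot rel wR deg(ccw+) 0.25 0.97
wA rot rel wR deg(ccw+) -2.0 0.99
wB rot rel wR deg(ccw+) 0.0 0.99
wM rot rel wR deg(ccw+) 0.0 0.98
wR rot rel wR deg(ccw+) 0.0 1.0
wF rot rel wR deg(ccw+) 0.0 0.56
w2 rot rel wR deg(ccw+) 0.25 0.9
wA rot rel wR deg(ccw+) -2.0 0.95
wB rot rel wR deg(ccw+) 0.0 0.98
wM rot rel wR deg(ccw+) 0.0 0.99
wR rot rel wR deg(ccw+) 0.0 1.0
wF rot rel wR deg(ccw+) 0.0 0.62
```

View pics/wFc.png

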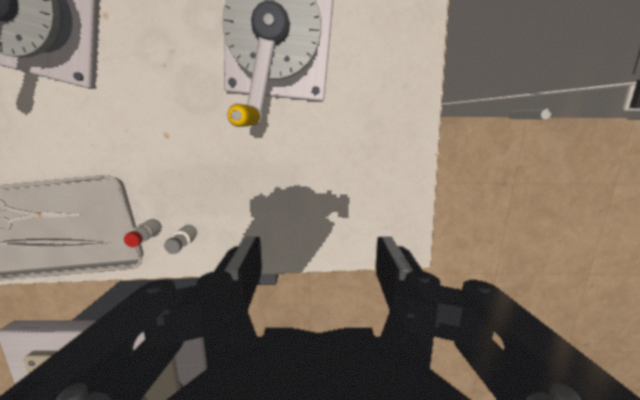

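The crank stands at 166.0° by camera and 166.5° by tool. The middle from the stops, corrected for the 2.0° the table turned between A and B, is 166.2°. Nothing touches the stage, so I hand in.

```bash
python3 -c "
from workcell import *
print(finish_job())"
```

```text
the job is handed in; nothing more can be done
None
```

I found both stops of the yellow stage, let go with the crank in the middle of its free play, and handed the job in at about 9 s of the 43 s.

- **Stops:** with a light 7 N grip, I swung the crank clockwise to its stop at a grip bearing of about 143.7°, seen from above. I then swung it counterclockwise to the other stop at about 184.8°. At both stops the force at the grip levelled off at about 6 N and the table just began to move. The free play is about 41° (0.72 rad).
- **Table movement:** the graduated rim in the wrist pictures shows the table was dragged about 2° at each stop. It ended within about 0.25° of where it started.
- **Resting position:** the middle of the free play works out at 166.2°. After release the crank stood at 166.5° by the tool reading and 166.0° by triangulating the grip from the scene and side cameras. The grip did not shift when the fingers opened.
- **Weak check:** from the retreated view the rim comparison matched poorly (correlation about 0.6), so the final table angle rests on the close-up picture taken right after release.
- **Clearance:** the arm is up and clear of the stage, and it stayed well away from the black-grip stage throughout.

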